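# Back off the left-hand fuel-gas cap to its vent mark

## Task

Two gas outlets on the glass-shop bench are closed with look-alike hex caps; the one with a dark notch engraved at every corner of its hex is fuel gas and has a left-hand thread. Unscrew that notched cap, turning it clockwise seen from above, until the white line on its grip bar points at the red mark engraved on the collar under it, then let go. Leave the plain cap as it is and do not disturb the glass tumbler.

Things in the scene. Friction and masses are not known exactly. Their poses are not given: they have to be found in the camera images.
- fuel_grip (a point): Notched fuel cap: brass hex 68 mm over corners, 10 mm thick, black bar 64 x 14 x 34 mm high on it. Fixed post. Starts about tight; turns clockwise from there, 2.3 rad at most, about 0.1 N m, stays where left, rise negligible. Point: on the vertical turning axis, 11 mm below bar top, 23 above hex face, 111 above bench. x along the bar to its end with the white line, z up; turns with the cap.
- vent_mark (a point): Red-filled engraved radial line 16 x 7 mm on the upper face (78 mm above the bench) of the fixed aluminium collar, 104 mm across, under the notched cap. Point: middle of the line, 43 mm from the cap's axis; x radially outward, z up. Lies 0.5 to 1.5 rad clockwise from above of the cap's white line at the start; differs each time.
- oxy_line (a point): Plain (oxygen) cap, same shape and size but no notches, on a like post and collar (with its own red mark, not wanted), axis at least 180 mm from the fuel cap's. Not to be turned. Point: top of its black bar at the white line's end, 28 mm from its own axis, 122 mm above the bench; x outward along the bar, z up.
- tumbler_mid (a point): Loose green glass tumbler, open upward, 72 mm across the rim, 95 mm high, standing on the bench beyond the posts. Point: on its axis, half-way up; z up. Not to be disturbed.
Mind the look-alikes: they are no part of the job. What is shaped like the part that bears fuel_grip but purple is not meant.

How it is judged:
By the outcome, as a careful person would: the job done as asked, in the order asked, and still so for the second after the job is handed in, with the robot touching nothing.
It also fails if it takes over 32 s, if anything falls off the work surface, if the arm or the gripper's body presses on something with over 40 N, if the wrist force passes 120 N, or if a joint passes its speed limit or range.

## Robot

A 6-joint arm with a two-finger parallel gripper is mounted at the origin on the work surface. World frame = base frame: x ahead of the robot, y to its left, z up, the work surface at z = 0. Lengths are in m, angles in rad, forces in N, time in s.
With the tool pointing down it reaches from about 0.275 to 0.875 m from the base axis. Payload 12.5 kg.
Tool frame: the origin (TCP) lies at the very end of the fingers, on their centre line; the grasp point (between the pads) lies 19 mm behind it (hold_point_z is the distance from the TCP to the grasp point, in m); y points along the fingers, x is the direction in which the jaws open and shut, and the axes are right-handed (so a half turn about y gives the same grasp; the last joint's range is limited). The gripper opens to 85 mm and grips with 20 to 120 N. Pads are 22 mm wide; open, the fingers measure 114 mm over their backs; the gripper's body (76 mm by 85 mm) begins 54 mm behind the grasp point. The pads swing forward as they close: fully open they stand 13 mm farther back than shut.
Start: joints at [-1.32, 0.351, 1.652, -0, 1.139, -0.085], TCP at [0.181, -0.519, 0.231] pointing down, gripper open.
Joint ranges: [-2.75, 2.75], [-0.79, 2.1], [0.01, 2.65], [-1.57, 4.71], [0.07, 3.14], [-2.87, 2.87]. Speed limits (rad/s): [2.22, 2.22, 2.79, 3.14, 3.14, 3.14].

## Interface

Orientations are given as a unit quaternion [x, y, z, w].
In Python, from cell import * gives the robot as it stands. The module is installed in compiled form; this text tells all that it offers.
- The arm moves only by the tool jog_arm, never from a script. Its argument "series" is a list of rows, each an object of numbers: "wx", "wy", "wz": the turn, a rotation vector about the tool's x, y, z in degrees; "dx", "dy", "dz": the shift along the tool's x, y, z in m; "jaw": the opening, from -1 (shut) to 1 (fully open), so that 0 is half open. In form: [{"wx": .., "wy": .., "wz": .., "dx": .., "dy": .., "dz": .., "jaw": ..}, ...]. A call has 1 to 5 rows; each row shifts and turns the commanded pose from where the row before left it, along the tool's axes as they then stand; what a row does not reach is not made up. A row lasts 1/12 s, in which the tool goes at most 41.7 mm and 7.16 degrees, less where a joint would pass 70% of its speed; a pose out of reach is approached as far as the arm can. A call with a gripper value outside its range is refused whole. The fingers move at their own pace and stop on an object; the grip force is fixed at half the most. Time passes only in rows, so rows that do not move let the fingers close. It gives the time, the measured TCP pose, the force and the opening at its end, in the units of the state.
- get_obs(): the state, without advancing time (a new reading comes with each control period).
- snapshot(name): name is "scene" or "side" or "wrist"; returns a dict with "pixels" (420x560x3 uint8, blue, green, red), "range_z" (420x560 float32, m along the optical axis (not along the pixel's ray), 0 where there is no reading), "fx", "fy", "cx", "cy" (pixels), "T" (4x4, takes a point from camera to world coordinates). Camera axes: x right, y down, z forward; pixel columns grow to the right and rows downward; lengths in m; the calibration is good to about 2 mm. The wrist camera is an equidistant fisheye: a pixel r from the principal point sees the ray r / f radians off the axis. A picture is of the moment at which its call begins.
- finish_job(): hands the job in, once; it reports no verdict.
The state is a dict: "clock": time; "joints": joint angles; "joint_vel": joint speeds; "joint_torque": joint torques, N m; "tool_pos": TCP position; "ee_rot": TCP orientation; "force": force on the tool from outside, world axes, zero at the start; "moment": the same for the moment, N m; "gripper_width": finger opening in m.
Only numpy, scipy, OpenCV 4.12 (cv2) and the standard library are available. Lean on these libraries where they do the work, as an engineer would, in place of code of your own. Each camera call takes 0.05 s, during which the arm holds its last target.

## Working session

There is one attempt and no reset: what is moved stays moved. The work goes in short steps, Python scripts to look and compute and a tool call to move; the robot and the scene stay as the last step left them, time stands still between calls to the robot, and variables do not carry over. Pictures are saved under pics/ and viewed, and the job is handed in when it is done.

Besides the shell and the picture viewer there is one more tool, called after "Call:" as name(argument=value, ...), one argument or row to a line, values as JSON. jog_arm: Moves the arm, as the interface text tells. Its arguments: {"type":"object","properties":{"series":{"type":"array","items":{"type":"object","properties":{"wx":{"type":"number"},"wy":{"type":"number"},"wz":{"type":"number"},"dx":{"type":"number"},"dy":{"type":"number"},"dz":{"type":"number"},"jaw":{"type":"number"}}}}},"required":["series"]}

```bash
mkdir -p pics
python3 - <<'E'
from cell import *
import cv2,numpy as np,pickle
o=get_obs(); print(o)
for n in("scene","side"):
    s=snapshot(n); pickle.dump(s,open(f"{n}0.pkl","wb")); cv2.imwrite(f"pics/{n}0.png",s["pixels"]); print(n,s["fx"],s["cx"],s["cy"],s["T"])
E
```

```text
{'clock': 0.0, 'joints': array([-1.31961451e+00,  3.51231805e-01,  1.65244328e+00, -2.70103932e-05,
        1.13906085e+00, -8.45955926e-02]), 'joint_vel': array([-2.76835571e-05,  1.63628413e-03, -9.31092953e-04,  4.89437295e-04,
        1.22002997e-04,  1.15293249e-03]), 'joint_torque': array([-3.24673456e-04, -5.06090069e+01, -2.91402930e+01, -8.24769381e-05,
        4.40479489e-03, -5.70064060e-06]), 'tool_pos': array([ 0.18116474, -0.518957  ,  0.23075355]), 'ee_rot': array([-0.57626823,  0.4097302 , -0.40910179,  0.57677709]), 'force': array([ 0.76968687, -0.54340252, -0.36494266]), 'moment': array([0.01468765, 0.00520508, 0.05378101]), 'gripper_width': 0.08497297217254955}
scene 512.4536896733597 282.53447441684375 214.33623479148636 [[ 0.87025715  0.29298143 -0.39599795  0.98738112]
 [ 0.49236775 -0.49279927  0.71744189 -0.71905885]
 [ 0.01504965 -0.81933556 -0.5731167   0.68030666]
 [ 0.          0.          0.          1.        ]]
side 428.31381207240736 279.133091806463 211.8887423548817 [[-0.87538276 -0.25677455  0.40959963  0.29416331]
 [-0.4829429   0.50253526 -0.71709446  0.55812717]
 [-0.02170665 -0.82554536 -0.56391815  0.5337905 ]
 [ 0.          0.          0.          1.        ]]
```

View pics/scene0.png

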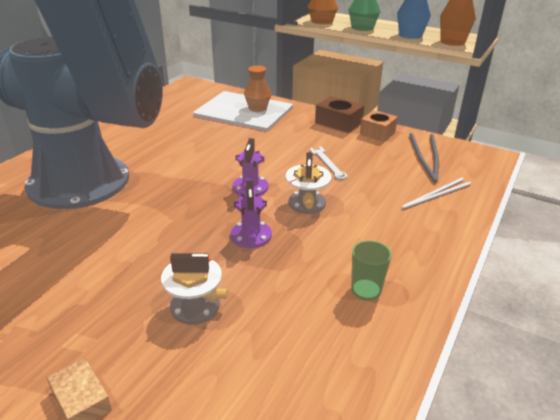

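View pics/side0.png

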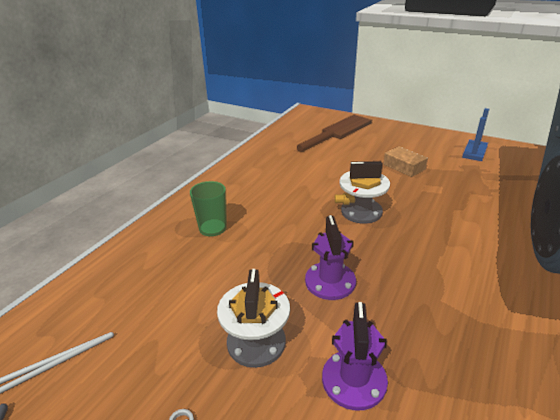

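Candidates: the notched brass cap at side (254,305) / scene (308,172), the plain brass cap at side (365,180) / scene (191,268), and purple notched decoys at side (333,245), (360,345) / scene (250,165), (250,205). By the description it is the notched brass cap, so I'll check it in a close crop and measure.

Run:
```python
import cv2,numpy as np,pickle
a=pickle.load(open("side0.pkl","rb"));b=pickle.load(open("scene0.pkl","rb"))
A=cv2.resize(a["pixels"][255:355,204:304],(400,400),interpolation=cv2.INTER_CUBIC)
B=cv2.resize(b["pixels"][140:220,268:348],(400,400),interpolation=cv2.INTER_CUBIC)
cv2.imwrite("pics/crop1.png",np.hstack([A,B]))
def cloud(s):
    v,u=np.mgrid[:420,:560];z=s["range_z"]
    P=np.stack([(u-s["cx"])/s["fx"]*z,(v-s["cy"])/s["fy"]*z,z],-1)
    return P@s["T"][:3,:3].T+s["T"][:3,3]
for nm,s,r in(("side",a,(255,355,204,304)),("scene",b,(140,220,268,348))):
    W=cloud(s);m=np.zeros((420,560),bool);m[r[0]:r[1],r[2]:r[3]]=1;m&=s["range_z"]>0
    px=s["pixels"].astype(int);B_,G,R=px[...,0],px[...,1],px[...,2]
    red=m&(R>130)&(G<70)&(B_<70)
    print(nm,"red",red.sum(),np.median(W[red],0) if red.any() else"")
    if red.any():
        vv,uu=np.nonzero(red);print(uu.min(),uu.max(),vv.min(),vv.max())
    col=m&(abs(W[...,2]-.078)<.004)&(px.min(-1)>150)
    p=W[col][:,:2]; 
    if len(p)>20:
        q=p.astype(np.float32);(c,rad)=cv2.minEnclosingCircle(q);print("collar",col.sum(),c,rad)
    top=m&(W[...,2]>.112)&(W[...,2]<.13)
    p=W[top];print("top",top.sum(),p.mean(0),np.percentile(p[:,2],[50,95]));
    q=p[:,:2]; print(cv2.minAreaRect(q.astype(np.float32)))
    wh=top&(px.min(-1)>140);print("white",wh.sum(),W[wh].mean(0) if wh.any() else "")
```

```text
side red 27 [0.52254044 0.16791785 0.07859637]
274 283 291 296
collar 1658 (0.5416382551193237, 0.20554646849632263) 0.05271439999341965
top 412 [0.53899166 0.20982407 0.12105837] [0.12188416 0.12330779]
((0.5415209531784058, 0.20597106218338013), (0.01413209829479456, 0.06475745141506195), 26.3271427154541)
white 42 [0.55027714 0.18973154 0.12268454]
scene red 0 
collar 427 (0.545256495475769, 0.20168809592723846) 0.05423005670309067
top 99 [0.54649976 0.19585796 0.12000632] [0.12056938 0.12228694]
((0.5439283847808838, 0.20088669657707214), (0.011560396291315556, 0.06771199405193329), 27.105255126953125)
white 18 [0.55156825 0.18807324 0.12102517]
```

View pics/crop1.png

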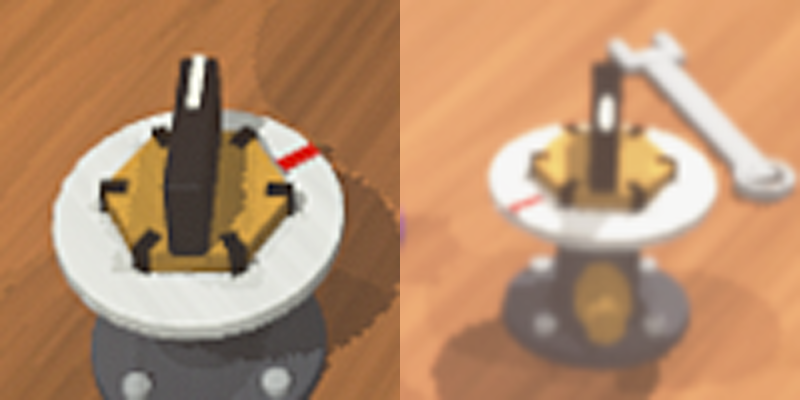

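```bash
cat > h.py <<'E'
import cv2,numpy as np,pickle
from scipy.spatial.transform import Rotation as R
def cloud(s):
    v,u=np.mgrid[:420,:560];z=s["range_z"]
    P=np.stack([(u-s["cx"])/s["fx"]*z,(v-s["cy"])/s["fy"]*z,z],-1)
    return P@s["T"][:3,:3].T+s["T"][:3,3]
E
python3 - <<'E'
from h import *
q=[-0.57626823,  0.4097302 , -0.40910179,  0.57677709]
M=R.from_quat(q).as_matrix();print(M.round(3)); 
a=pickle.load(open("side0.pkl","rb"));b=pickle.load(open("scene0.pkl","rb"))
for s in(a,b):
    W=cloud(s);px=s["pixels"].astype(int)
    pur=(px[...,0]>px[...,1]+60)&(px[...,2]>px[...,1]+30)&(s["range_z"]>0)
    n,l,st,c=cv2.connectedComponentsWithStats(pur.astype(np.uint8))
    for i in range(1,n):
        if st[i,4]>150:
            p=W[l==i];print("purple",st[i],p.min(0),p.max(0))
    grid=(W[...,2]>.1)&(W[...,2]<.4)&(W[...,0]>.3)&(W[...,0]<.9)&(s["range_z"]>0)&(abs(W[...,1])<.45)
    n,l,st,c=cv2.connectedComponentsWithStats(grid.astype(np.uint8))
    for i in range(1,n):
        if st[i,4]>40:
            p=W[l==i];print("tall",st[i],np.percentile(p,2,axis=0).round(3),np.percentile(p,98,axis=0).round(3))
E
```

```text
[[ 0.33  -0.     0.944]
 [-0.944  0.001  0.33 ]
 [-0.001 -1.     0.   ]]
purple [314 233  26  26 269] [0.47455757 0.0112236  0.06324829] [0.52567302 0.06099326 0.09077001]
purple [ 306  259   50   40 1207] [ 4.51055923e-01 -4.71414657e-04 -2.15722366e-04] [0.5388654  0.07570554 0.06177582]
purple [ 322  321   66   89 3198] [3.43184160e-01 1.65414884e-01 1.04129048e-04] [0.43087539 0.24208996 0.0980761 ]
tall [350 161  33  13 391] [ 0.493 -0.217  0.101] [ 0.548 -0.184  0.123]
tall [326 215  16  35 376] [0.473 0.006 0.101] [0.516 0.059 0.123]
tall [245 269  15  45 514] [0.523 0.177 0.101] [0.556 0.236 0.123]
tall [354 302  15  53 659] [0.37  0.17  0.101] [0.403 0.228 0.124]
purple [254 177  14  33 230] [0.3874892  0.01123731 0.00611179] [0.52706386 0.23703632 0.0890801 ]
purple [250 224  21  21 211] [ 0.50226378 -0.02178986  0.00628186] [0.54238064 0.06778961 0.04415526]
tall [245 138  10  21 139] [0.376 0.162 0.101] [0.407 0.221 0.123]
tall [306 152   6  23 128] [0.528 0.171 0.101] [0.563 0.228 0.123]
tall [246 181   8  25 169] [ 0.477 -0.002  0.102] [0.519 0.052 0.123]
tall [170 253  39  16 556] [ 0.499 -0.227  0.101] [ 0.553 -0.19   0.123]
```

The crop shows dark notches at all six corners of the brass hex. The white line is at the far end of the bar, and the red mark is at side (278,293). The tool's y axis points down, so wy is yaw, with + clockwise from above. Everything along the way is below 0.125 m, so I'll travel at the present height.

Call:
jog_arm(
  series=[
    {"dx":-0.028,"dz":0.029},
    {"dx":-0.028,"dz":0.029},
    {"dx":-0.028,"dz":0.029},
    {"dx":-0.028,"dz":0.029},
    {"dx":-0.028,"dz":0.029},
  ],
)

```text
schema error: expected keys wx, wy, wz, dx, dy, dz, jaw
```

Call:
jog_arm(
  series=[
    {"wx":0,"wy":0,"wz":0,"dx":-0.028,"dy":0,"dz":0.029,"jaw":1},
    {"wx":0,"wy":0,"wz":0,"dx":-0.028,"dy":0,"dz":0.029,"jaw":1},
    {"wx":0,"wy":0,"wz":0,"dx":-0.028,"dy":0,"dz":0.029,"jaw":1},
    {"wx":0,"wy":0,"wz":0,"dx":-0.028,"dy":0,"dz":0.029,"jaw":1},
    {"wx":0,"wy":0,"wz":0,"dx":-0.028,"dy":0,"dz":0.029,"jaw":1},
  ],
)

```text
clock: 0.52
tool_pos: [0.2723, -0.3374, 0.231]
ee_rot: [-0.576, 0.41, -0.409, 0.577]
force: [0.8, -0.6, 0.1]
gripper_width: 0.0854
```

Call:
jog_arm(
  series=[
    {"wx":0,"wy":0,"wz":0,"dx":-0.028,"dy":0,"dz":0.029,"jaw":1},
    {"wx":0,"wy":0,"wz":0,"dx":-0.028,"dy":0,"dz":0.029,"jaw":1},
    {"wx":0,"wy":0,"wz":0,"dx":-0.028,"dy":0,"dz":0.029,"jaw":1},
    {"wx":0,"wy":0,"wz":0,"dx":-0.028,"dy":0,"dz":0.029,"jaw":1},
    {"wx":0,"wy":0,"wz":0,"dx":-0.028,"dy":0,"dz":0.029,"jaw":1},
  ],
)

```text
clock: 0.93
tool_pos: [0.3631, -0.1574, 0.2313]
ee_rot: [-0.576, 0.409, -0.41, 0.576]
force: [0.8, -1.2, -0.5]
gripper_width: 0.0857
```

Call:
jog_arm(
  series=[
    {"wx":0,"wy":0,"wz":0,"dx":-0.028,"dy":0,"dz":0.029,"jaw":1},
    {"wx":0,"wy":0,"wz":0,"dx":-0.028,"dy":0,"dz":0.029,"jaw":1},
    {"wx":0,"wy":0,"wz":0,"dx":-0.028,"dy":0,"dz":0.029,"jaw":1},
    {"wx":0,"wy":0,"wz":0,"dx":-0.028,"dy":0,"dz":0.029,"jaw":1},
    {"wx":0,"wy":0,"wz":0,"dx":-0.028,"dy":0,"dz":0.029,"jaw":1},
  ],
)

```text
clock: 1.35
tool_pos: [0.4539, 0.0228, 0.2313]
ee_rot: [0.577, -0.409, 0.409, -0.577]
force: [1.2, -0.8, 0.1]
gripper_width: 0.0856
```

Call:
jog_arm(
  series=[
    {"wx":0,"wy":-7,"wz":0,"dx":0,"dy":0,"dz":0,"jaw":0.5},
    {"wx":0,"wy":-7,"wz":0,"dx":0,"dy":0,"dz":0,"jaw":0.5},
    {"wx":0,"wy":-7,"wz":0,"dx":0,"dy":0,"dz":0,"jaw":0.5},
    {"wx":0,"wy":-7,"wz":0,"dx":0,"dy":0,"dz":0,"jaw":0.5},
    {"wx":0,"wy":-7,"wz":0,"dx":0,"dy":0,"dz":0,"jaw":0.5},
  ],
)

```text
clock: 1.77
tool_pos: [0.4534, 0.0208, 0.231]
ee_rot: [0.674, -0.215, 0.215, -0.674]
force: [0.9, 0.1, -0.4]
gripper_width: 0.064
```

Call:
jog_arm(
  series=[
    {"wx":0,"wy":-7,"wz":0,"dx":0,"dy":0,"dz":0,"jaw":0.5},
    {"wx":0,"wy":-7,"wz":0,"dx":0,"dy":0,"dz":0,"jaw":0.5},
    {"wx":0,"wy":-7,"wz":0,"dx":0,"dy":0,"dz":0,"jaw":0.5},
    {"wx":0,"wy":-7,"wz":0,"dx":0,"dy":0,"dz":0,"jaw":0.5},
    {"wx":0,"wy":-7,"wz":0,"dx":0,"dy":0,"dz":0,"jaw":0.5},
  ],
)

```text
clock: 2.18
tool_pos: [0.4534, 0.0206, 0.2311]
ee_rot: [-0.707, 0.003, -0.002, 0.707]
force: [-0.4, 0.4, 0.1]
gripper_width: 0.0639
```

Call:
jog_arm(
  series=[
    {"wx":0,"wy":-7,"wz":0,"dx":0,"dy":0,"dz":0,"jaw":0.5},
    {"wx":0,"wy":-7,"wz":0,"dx":0,"dy":0,"dz":0,"jaw":0.5},
    {"wx":0,"wy":-7,"wz":0,"dx":0,"dy":0,"dz":0,"jaw":0.5},
    {"wx":0,"wy":-6,"wz":0,"dx":0,"dy":0,"dz":0,"jaw":0.5},
    {"wx":0,"wy":0,"wz":0,"dx":0,"dy":0,"dz":0,"jaw":0.5},
  ],
)

```text
clock: 2.6
tool_pos: [0.4534, 0.0206, 0.2311]
ee_rot: [-0.688, -0.162, 0.162, 0.688]
force: [-0.1, 0.4, 0.5]
gripper_width: 0.0639
```

Run:
```python
from cell import *
from h import *
s=snapshot("wrist");pickle.dump(s,open("wrist1.pkl","wb"));cv2.imwrite("pics/wrist1.png",s["pixels"]);print(s["fx"],s["fy"],s["cx"],s["cy"],s["T"])
o=get_obs();M=R.from_quat(o["ee_rot"]).as_matrix();print(o["clock"],o["tool_pos"],M.round(3),np.degrees(np.arctan2(M[1,0],M[0,0])),o["joints"],o["gripper_width"])
```

```text
325.19226210127806 325.19226210127806 281.4443440147556 205.21653410363083 [[ 8.94616110e-01  4.22443305e-01  1.45614799e-01  4.17067833e-01]
 [ 4.46835220e-01 -8.45378212e-01 -2.92701155e-01  9.71379561e-02]
 [-5.50064580e-04  3.26920989e-01 -9.45051514e-01  3.72657876e-01]
 [ 0.00000000e+00  0.00000000e+00  0.00000000e+00  1.00000000e+00]]
2.65 [0.4534211  0.02064489 0.23112411] [[ 0.898 -0.    -0.441]
 [ 0.441  0.     0.898]
 [-0.    -1.     0.   ]] 26.139289939713098 [-5.71317459e-02  1.75054331e-01  1.88731605e+00  7.94520994e-06
  1.07966036e+00 -5.13352126e-01] 0.0641709734544067
```

View pics/wrist1.png

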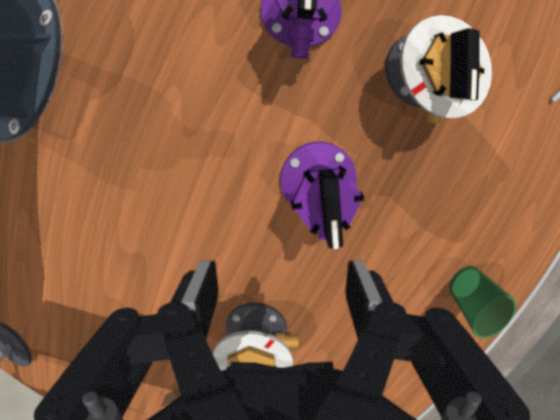

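The fuel cap is at (445,65) in the wrist view. The fingers are at the bottom corners, the purple decoys at (325,195) and (300,10), and the tumbler at (480,300). I'll move over the fuel cap.

Call:
jog_arm(
  series=[
    {"wx":0,"wy":0,"wz":0,"dx":0.032,"dy":0,"dz":0.025,"jaw":0.5},
    {"wx":0,"wy":0,"wz":0,"dx":0.032,"dy":0,"dz":0.025,"jaw":0.5},
    {"wx":0,"wy":0,"wz":0,"dx":0.032,"dy":0,"dz":0.025,"jaw":0.5},
    {"wx":0,"wy":0,"wz":0,"dx":0.032,"dy":0,"dz":0.025,"jaw":0.5},
    {"wx":0,"wy":0,"wz":0,"dx":0.033,"dy":0,"dz":0.026,"jaw":0.5},
  ],
)

```text
clock: 3.07
tool_pos: [0.5425, 0.2064, 0.2311]
ee_rot: [0.689, 0.159, -0.159, -0.689]
force: [0.5, -0.7, 0.3]
gripper_width: 0.0642
```

Call:
jog_arm(
  series=[
    {"wx":0,"wy":0,"wz":0,"dx":0,"dy":0,"dz":0,"jaw":0.2},
    {"wx":0,"wy":0,"wz":0,"dx":0,"dy":0,"dz":0,"jaw":0.2},
  ],
)

```text
clock: 3.23
tool_pos: [0.5421, 0.2059, 0.2304]
ee_rot: [0.689, 0.16, -0.161, -0.689]
force: [0.3, -0.7, 0.4]
gripper_width: 0.0516
```

```bash
cat >> h.py <<'E'
def fcloud(s):
    v,u=np.mgrid[:420,:560];x=u-s["cx"];y=v-s["cy"];r=np.hypot(x,y)+1e-9;t=r/s["fx"]
    k=np.tan(t)/r;z=s["range_z"]
    P=np.stack([x*k*z,y*k*z,z],-1)
    return P@s["T"][:3,:3].T+s["T"][:3,3]
def rays(s,u,v,h):
    u=np.asarray(u,float);v=np.asarray(v,float)
    x=u-s["cx"];y=v-s["cy"];r=np.hypot(x,y)+1e-9;k=np.tan(r/s["fx"])/r
    d=np.stack([x*k,y*k,np.ones_like(r)],-1)@s["T"][:3,:3].T;o=s["T"][:3,3]
    return o+d*((h-o[2])/d[...,2])[...,None]
E
python3 - <<'E'
from cell import *
from h import *
s=snapshot("wrist");pickle.dump(s,open("wrist2.pkl","wb"));cv2.imwrite("pics/wrist2.png",s["pixels"])
o=get_obs();M=R.from_quat(o["ee_rot"]).as_matrix();print(o["clock"],o["tool_pos"],np.degrees(np.arctan2(M[1,0],M[0,0])),o["joints"],o["gripper_width"])
W=fcloud(s);c=s["pixels"].astype(int);ok=s["range_z"]>0
near=np.hypot(W[...,0]-.5425,W[...,1]-.2045)<.075
red=near&(c[...,2]>130)&(c[...,1]<80)&(c[...,0]<80)
v,u=np.nonzero(red);print("red",len(u),u.mean(),v.mean(),W[red].mean(0)); P=rays(s,u,v,.078);print(P.mean(0))
col=near&(abs(W[...,2]-.078)<.004)&(c.min(-1)>140)
v,u=np.nonzero(col);P=rays(s,u,v,.078)[:,:2].astype(np.float32);print("collar",len(u),cv2.minEnclosingCircle(P))
top=near&(abs(W[...,2]-.122)<.006)
v,u=np.nonzero(top);P=rays(s,u,v,.122)[:,:2].astype(np.float32);print("top",len(u),cv2.minAreaRect(P))
wh=top&(c.min(-1)>140);v,u=np.nonzero(wh);print("white",len(u),u.mean(),v.mean(),rays(s,u,v,.122).mean(0))
E
```

```text
3.2833 [0.54173209 0.20466824 0.23064121] 26.14411227860597 [ 2.80924738e-01  4.04725267e-01  1.57413166e+00 -1.93089843e-04
  1.16404000e+00 -1.75299559e-01] 0.05122445388786696
red 75 247.38666666666666 214.86666666666667 [0.52564801 0.16753561 0.07752909]
[0.52561614 0.16771817 0.078     ]
collar 4645 ((0.5448311567306519, 0.20714083313941956), 0.05185509845614433)
top 1263 ((0.5443087816238403, 0.2071511149406433), (0.013456571847200394, 0.06450821459293365), 26.752092361450195)
white 148 283.27027027027026 225.11486486486487 [0.55336235 0.18980836 0.122     ]
```

View pics/wrist2.png

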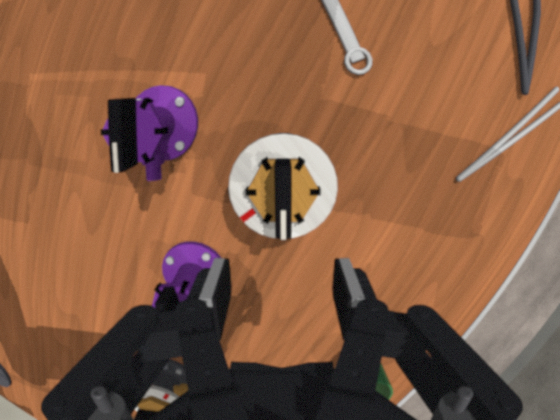

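The view shows the fuel cap at (283,188), its white line at (283,225) and its red mark at (247,215). The bar lies parallel to the pads. Measurements from the wrist, side and scene cameras agree within about 3 mm: axis about (0.544, 0.205), turn about 52.7°. I'll descend now.

Call:
jog_arm(
  series=[
    {"wx":0,"wy":-0.5,"wz":0,"dx":0.002,"dy":0.03,"dz":0,"jaw":0.2},
    {"wx":0,"wy":0,"wz":0,"dx":0,"dy":0.03,"dz":0,"jaw":0.2},
    {"wx":0,"wy":0,"wz":0,"dx":0,"dy":0.02,"dz":0,"jaw":0.2},
    {"wx":0,"wy":0,"wz":0,"dx":0,"dy":0,"dz":0,"jaw":0.2},
    {"wx":0,"wy":0,"wz":0,"dx":0,"dy":0,"dz":0,"jaw":0.2},
  ],
)

```text
clock: 3.7
tool_pos: [0.5435, 0.2043, 0.1514]
ee_rot: [0.688, 0.162, -0.163, -0.688]
force: [0.2, -1.2, 0.4]
gripper_width: 0.0512
```

Run:
```python
from cell import *
from h import *
s=snapshot("wrist");cv2.imwrite("pics/wrist3.png",s["pixels"])
o=get_obs();M=R.from_quat(o["ee_rot"]).as_matrix();print(o["clock"],o["tool_pos"],np.degrees(np.arctan2(M[1,0],M[0,0])),o["force"],o["gripper_width"])
W=fcloud(s);c=s["pixels"].astype(int)
near=np.hypot(W[...,0]-.5425,W[...,1]-.2045)<.06
top=near&(abs(W[...,2]-.122)<.006)
v,u=np.nonzero(top);P=rays(s,u,v,.122)[:,:2].astype(np.float32);print("top",len(u),cv2.minAreaRect(P),np.median(W[top],0))
# tool axis projected: TCP in image
```

```text
3.75 [0.54425829 0.20468068 0.15254619] 26.628060945596644 [ 0.52865897 -0.25390091 -0.43975757] 0.05151809960176493
top 2341 ((0.5442331433296204, 0.20783931016921997), (0.013918205164372921, 0.06414339691400528), 26.77080535888672) [0.54308909 0.21013856 0.12085942]
```

View pics/wrist3.png

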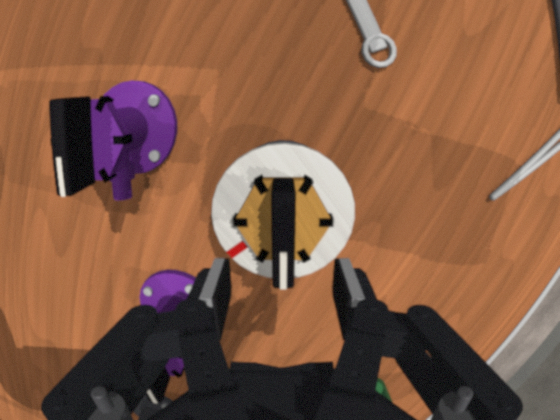

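The bar (u about 283) sits midway between the fingers (inner edges at about 228 and 338). I'll descend the rest of the way and close.

Call:
jog_arm(
  series=[
    {"wx":0,"wy":0,"wz":0,"dx":0,"dy":0.02,"dz":0.001,"jaw":0.2},
    {"wx":0,"wy":0,"wz":0,"dx":0,"dy":0.02,"dz":0,"jaw":0.2},
    {"wx":0,"wy":0,"wz":0,"dx":0,"dy":0.016,"dz":0,"jaw":0.2},
    {"wx":0,"wy":0,"wz":0,"dx":0,"dy":0,"dz":0,"jaw":0.2},
    {"wx":0,"wy":0,"wz":0,"dx":0,"dy":0,"dz":0,"jaw":-0.3},
  ],
)

```text
clock: 4.17
tool_pos: [0.544, 0.2062, 0.0967]
ee_rot: [-0.688, -0.164, 0.163, 0.688]
force: [0.5, 0.3, -0.2]
gripper_width: 0.0407
```

Call:
jog_arm(
  series=[
    {"wx":0,"wy":0,"wz":0,"dx":0,"dy":0,"dz":0,"jaw":-0.5},
    {"wx":0,"wy":0,"wz":0,"dx":0,"dy":0,"dz":0,"jaw":-1},
    {"wx":0,"wy":0,"wz":0,"dx":0,"dy":0,"dz":0,"jaw":-1},
    {"wx":0,"wy":0,"wz":0,"dx":0,"dy":0,"dz":0,"jaw":-1},
    {"wx":0,"wy":0,"wz":0,"dx":0,"dy":0,"dz":0,"jaw":-1},
  ],
)

```text
clock: 4.58
tool_pos: [0.5435, 0.206, 0.0972]
ee_rot: [0.688, 0.164, -0.163, -0.688]
force: [-6.8, -3.9, 11.7]
gripper_width: 0.0127
```

Run:
```python
from cell import *
from h import *
o=get_obs();M=R.from_quat(o["ee_rot"]).as_matrix();print(o["clock"],o["tool_pos"],np.degrees(np.arctan2(M[1,0],M[0,0])),o["force"],o["force"]@M,o["moment"],o["gripper_width"])
s=snapshot("side");cv2.imwrite("pics/side4.png",cv2.resize(s["pixels"][220:380,150:350],(800,600)))
```

```text
4.5833 [0.54349411 0.20603471 0.09724549] 26.733643217289615 [-6.79650622 -3.89281923 11.71779169] [ -7.81793207 -11.71976465  -0.42454129] [-0.67428933  1.05928373 -0.11561195] 0.012670013918381618
```

View pics/side4.png

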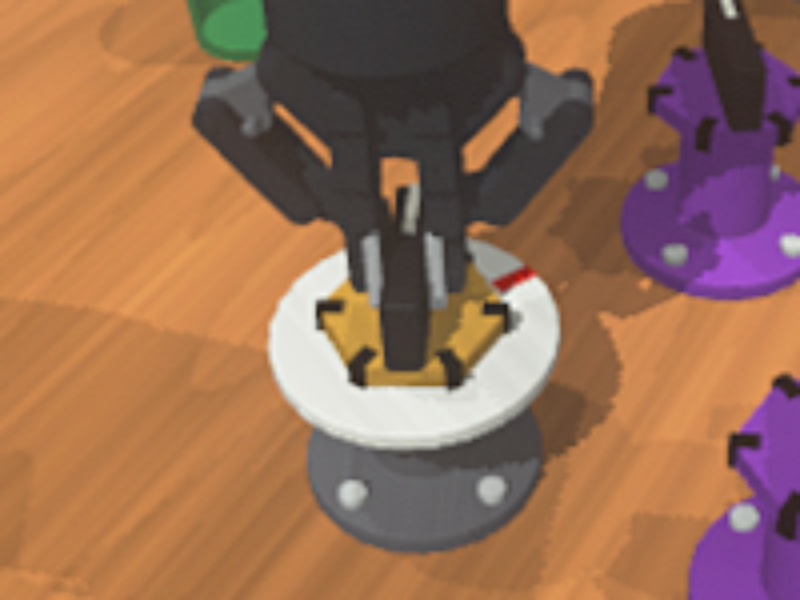

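Both pads are gripping the bar at 12.7 mm with about 14 N on the wrist. Now turning clockwise.

Call:
jog_arm(
  series=[
    {"wx":0,"wy":5,"wz":0,"dx":0,"dy":0,"dz":0,"jaw":-1},
    {"wx":0,"wy":5,"wz":0,"dx":0,"dy":0,"dz":0,"jaw":-1},
    {"wx":0,"wy":5,"wz":0,"dx":0,"dy":0,"dz":0,"jaw":-1},
    {"wx":0,"wy":5,"wz":0,"dx":0,"dy":0,"dz":0,"jaw":-1},
    {"wx":0,"wy":5,"wz":0,"dx":0,"dy":0,"dz":0,"jaw":-1},
  ],
)

```text
clock: 5.05
tool_pos: [0.5437, 0.206, 0.0972]
ee_rot: [0.707, 0.01, -0.009, -0.707]
force: [-5.5, -3.4, 11.1]
gripper_width: 0.0128
```

Call:
jog_arm(
  series=[
    {"wx":0,"wy":5,"wz":0,"dx":0,"dy":0,"dz":0,"jaw":-1},
    {"wx":0,"wy":5,"wz":0,"dx":0,"dy":0,"dz":0,"jaw":-1},
    {"wx":0,"wy":5,"wz":0,"dx":0,"dy":0,"dz":0,"jaw":-1},
    {"wx":0,"wy":5,"wz":0,"dx":0,"dy":0,"dz":0,"jaw":-1},
    {"wx":0,"wy":3,"wz":0,"dx":0,"dy":0,"dz":0,"jaw":-1},
  ],
)

```text
clock: 5.47
tool_pos: [0.5438, 0.206, 0.0973]
ee_rot: [0.695, -0.132, 0.132, -0.695]
force: [-4.1, -4.1, 9.6]
gripper_width: 0.013
```

Call:
jog_arm(
  series=[
    {"wx":0,"wy":3,"wz":0,"dx":0,"dy":0,"dz":0,"jaw":-1},
    {"wx":0,"wy":1.5,"wz":0,"dx":0,"dy":0,"dz":0,"jaw":-1},
    {"wx":0,"wy":0,"wz":0,"dx":0,"dy":0,"dz":0,"jaw":-1},
  ],
)

```text
clock: 5.72
tool_pos: [0.5438, 0.206, 0.0973]
ee_rot: [-0.689, 0.158, -0.159, 0.689]
force: [-5.0, -3.4, 10.3]
gripper_width: 0.0132
```

```bash
cat > chk.py <<'E'
from cell import *
from h import *
import sys
k=sys.argv[1]
o=get_obs();M=R.from_quat(o["ee_rot"]).as_matrix();print(o["clock"],o["tool_pos"],np.degrees(np.arctan2(M[1,0],M[0,0])),o["force"],o["moment"],o["gripper_width"],o["joints"][5])
im=[]
for n,f,r in(("side",cloud,(225,360,165,345)),("wrist",fcloud,(100,400,80,480))):
    s=snapshot(n);pickle.dump(s,open(f"{n}{k}.pkl","wb"));im.append(cv2.resize(s["pixels"][r[0]:r[1],r[2]:r[3]],(400,300),interpolation=cv2.INTER_CUBIC))
    W=f(s);c=s["pixels"].astype(int);ok=(s["range_z"]>0)&(np.hypot(W[...,0]-.543,W[...,1]-.205)<.065)
    red=ok&(c[...,2]>130)&(c[...,1]<80)&(c[...,0]<80)&(abs(W[...,2]-.078)<.006)
    top=ok&(abs(W[...,2]-.1215)<.004)
    wh=top&(c.min(-1)>140)
    print(n,"red",red.sum(),W[red].mean(0) if red.any() else "","white",wh.sum(),W[wh].mean(0) if wh.any() else "")
    if top.sum()>50: print("top",top.sum(),cv2.minAreaRect(W[top][:,:2].astype(np.float32)))
cv2.imwrite(f"pics/chk{k}.png",np.hstack(im))
E
python3 chk.py 5
```

```text
5.7167 [0.5438342  0.20600052 0.09726665] -25.859792370789457 [-5.01241095 -3.35620309 10.2651697 ] [-0.81999362  0.72219822 -0.0767311 ] 0.01318947962496178 0.734178913682872
side red 22 [0.52182229 0.16561946 0.07884259] white 18 [0.55015674 0.21991955 0.12151561]
top 252 ((0.5414111614227295, 0.22211337089538574), (0.03043166734278202, 0.03765365108847618), 86.11609649658203)
wrist red 0  white 17 [0.54218702 0.20139399 0.12149176]
top 4281 ((0.5435178279876709, 0.20863224565982819), (0.06262969970703125, 0.03823093697428703), 43.851173400878906)
```

View pics/chk5.png

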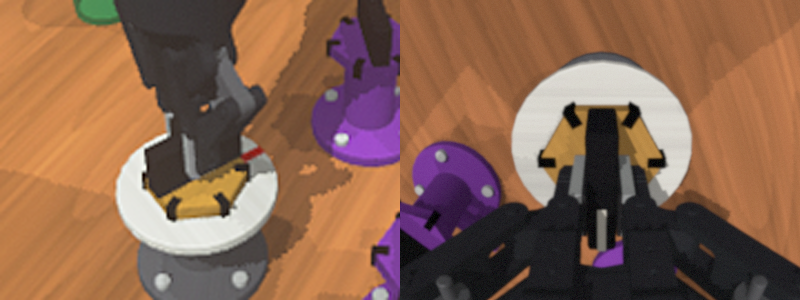

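The bar appears to have followed: tool yaw went from +26.7° to -25.9°, 52.6° in all. I'll release, rise and measure clear of the cap.

Call:
jog_arm(
  series=[
    {"wx":0,"wy":0,"wz":0,"dx":0,"dy":0,"dz":0,"jaw":-0.4},
    {"wx":0,"wy":0,"wz":0,"dx":0,"dy":0,"dz":0,"jaw":0.2},
    {"wx":0,"wy":0,"wz":0,"dx":0,"dy":0,"dz":0,"jaw":0.2},
    {"wx":0,"wy":0,"wz":0,"dx":0,"dy":0,"dz":0,"jaw":0.2},
    {"wx":0,"wy":0,"wz":0,"dx":0,"dy":-0.01,"dz":0,"jaw":0.2},
  ],
)

```text
clock: 6.23
tool_pos: [0.5426, 0.2061, 0.1042]
ee_rot: [0.69, -0.158, 0.157, -0.689]
force: [-0.4, -0.4, 0.2]
gripper_width: 0.0513
```

Call:
jog_arm(
  series=[
    {"wx":0,"wy":0,"wz":0,"dx":0,"dy":-0.03,"dz":0,"jaw":0.2},
    {"wx":0,"wy":0,"wz":0,"dx":0,"dy":-0.04,"dz":0,"jaw":0.2},
    {"wx":0,"wy":0,"wz":0,"dx":0,"dy":-0.04,"dz":0,"jaw":0.2},
    {"wx":0,"wy":0,"wz":0,"dx":0,"dy":-0.02,"dz":0,"jaw":0.2},
    {"wx":0,"wy":0,"wz":0,"dx":0,"dy":0,"dz":0,"jaw":0.2},
  ],
)

```text
clock: 6.65
tool_pos: [0.5453, 0.2069, 0.2413]
ee_rot: [-0.688, 0.155, -0.16, 0.691]
force: [-0.3, -0.6, 0.2]
gripper_width: 0.0511
```

```bash
python3 chk.py 6
```

```text
6.65 [0.54534668 0.20691704 0.24132773] -25.753409985379278 [-0.33919549 -0.56825043  0.16226745] [ 0.03159604  0.01068349 -0.05896083] 0.05113404888250167 0.7323073041091317
side red 22 [0.52258052 0.16660992 0.07862506] white 50 [0.53677168 0.19308022 0.12257532]
top 409 ((0.541729211807251, 0.20580431818962097), (0.0636458694934845, 0.014938228763639927), 64.3304443359375)
wrist red 0  white 126 [0.53675699 0.19047501 0.12149922]
top 1183 ((0.5451591610908508, 0.20648762583732605), (0.06413115561008453, 0.013411782681941986), 63.802574157714844)
```

View pics/chk6.png

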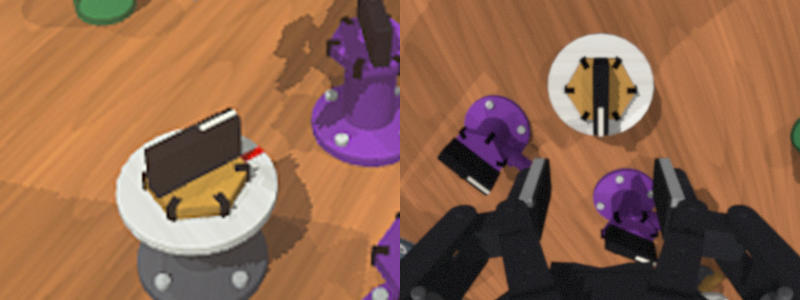

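The bar stayed at -116°, in line with the red mark. The mark is hidden behind the bar in the wrist view, so I'll back off along tool -z to see white line and red mark together.

Call:
jog_arm(
  series=[
    {"wx":0,"wy":0,"wz":0,"dx":0,"dy":0,"dz":-0.035,"jaw":0.2},
    {"wx":0,"wy":0,"wz":0,"dx":0,"dy":0,"dz":-0.035,"jaw":0.2},
    {"wx":0,"wy":0,"wz":0,"dx":0,"dy":0,"dz":-0.035,"jaw":0.2},
    {"wx":0,"wy":0,"wz":0,"dx":0,"dy":0,"dz":-0.035,"jaw":0.2},
    {"wx":0,"wy":0,"wz":0,"dx":0,"dy":0,"dz":0,"jaw":0.2},
  ],
)

```text
clock: 7.17
tool_pos: [0.4797, 0.0766, 0.2339]
ee_rot: [0.69, -0.16, 0.157, -0.688]
force: [0.9, 0.9, 0.0]
gripper_width: 0.0511
```

```bash
python3 chk.py 7
python3 - <<'E'
from h import *
s=pickle.load(open("wrist7.pkl","rb"));W=fcloud(s);c=s["pixels"].astype(int)
ok=(s["range_z"]>0)&(np.hypot(W[...,0]-.544,W[...,1]-.206)<.065)
red=ok&(c[...,2]-np.maximum(c[...,1],c[...,0])>80)&(abs(W[...,2]-.078)<.006)&(c[...,1]<90)
v,u=np.nonzero(red);P=rays(s,u,v,.078);print("red",len(u),u.mean(),v.mean(),P.mean(0))
top=ok&(abs(W[...,2]-.122)<.006);v,u=np.nonzero(top);T=rays(s,u,v,.122)[:,:2].astype(np.float32);r=cv2.minAreaRect(T);print(r)
cen=np.array(r[0]);d=P.mean(0)[:2]-cen;print("red ang",np.degrees(np.arctan2(d[1],d[0])),np.hypot(*d))
col=ok&(abs(W[...,2]-.078)<.004)&(c.min(-1)>140);v,u=np.nonzero(col);Q=rays(s,u,v,.078)[:,:2].astype(np.float32);C=cv2.minEnclosingCircle(Q);print(C)
d=P.mean(0)[:2]-np.array(C[0]);print("red ang by collar",np.degrees(np.arctan2(d[1],d[0])),np.hypot(*d))
cv2.imwrite("pics/w7.png",s["pixels"])
E
```

```text
7.1667 [0.47971592 0.07662445 0.23388202] -25.893584079253472 [0.94998015 0.8647915  0.01043718] [ 0.07870223  0.08728687 -0.04112971] 0.051095524029420344 0.5154349111228163
side red 20 [0.52221895 0.16621826 0.07852791] white 47 [0.53562505 0.19181711 0.12268903]
top 411 ((0.5413671731948853, 0.2058490663766861), (0.06383578479290009, 0.01593732461333275), 65.00349426269531)
wrist red 76 [0.52562094 0.16699782 0.07751421] white 194 [0.53682194 0.19015148 0.12134727]
top 1164 ((0.5427535772323608, 0.20156191289424896), (0.052736684679985046, 0.013871683739125729), 64.01741790771484)
red 83 282.27710843373495 81.6987951807229 [0.5255582  0.16727167 0.078     ]
((0.5424399375915527, 0.20085030794143677), (0.05293591320514679, 0.013699344359338284), 64.1371078491211)
red ang -116.69107777868001 0.037583478148313615
((0.5448462963104248, 0.20636920630931854), 0.051632028073072433)
red ang by collar -116.25864201776612 0.043596419746559215
```

View pics/w7.png

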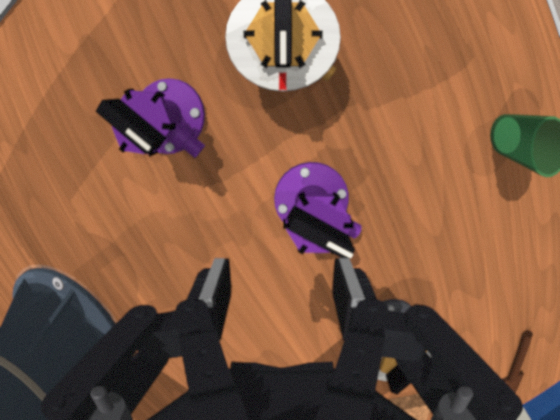

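In the wrist view the white line (283,45) and red mark (282,82) are collinear: bar about -116°, mark about -116.3°. The gripper is clear of everything, so I'm handing in.

Run:
```python
from cell import *
print(finish_job())
o=get_obs();print(o["clock"],o["force"])
```

```text
the job is handed in; nothing more can be done
None
the job is handed in; nothing more can be done
```

The notched fuel cap is unscrewed: I turned it 52.6° clockwise seen from above, until its white line points at the red mark. I then let go and moved the gripper clear. The job was handed in after about 7.2 s on the robot's clock, and no verdict was reported.

- **Alignment:** with the gripper away, the wrist camera puts the bar at about -116° and the red mark at -116.3°. The side camera gives -115° to -116° for the bar and -116° for the mark, so they agree within about 1°.
- **Measurement spread:** the cameras disagreed by 3 to 6 mm on where the cap's axis is, and I used values in between.
- **Forces:** the wrist force stayed near 14 N in the readings I took while gripping and turning, and fell to about zero after release.
- **Other items:** the arm never went near the plain cap or the tumbler, except for passing above the bench at a TCP height of 0.23 m. I did not re-measure either one at the end.

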